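Steer the centring laser onto the portioning board's mark

TASK

Line up the centring laser of the cheese portioning board: turn the two wing screws on top of its mirror head, regripping them as often as needed, until the whole red laser dot lies inside the black ring at the centre of the white board, then let go of the screws. Do not touch the mirror, and leave the cheeses, the bottle and the tools on the bench where they are.

Things in the scene. Friction and masses are not known exactly. Their poses are not given: they have to be found in the camera images.
- stand: Centring laser, fixed: steel foot, round black laser 52 mm thick shining straight up, and on top (148 to 257 mm up) an aluminium head that turns a few degrees about the upright and carries the mirror, which throws the beam along +x and down to the board. Two wing screws stand on top; all else lies below 257 mm. Origin: on the bench below the mirror; x from mirror to board, z up, y to its left
- mirror: round mirror in a 62 mm cell between the cheeks of the head, facing down and forward, with a short lever behind it; it must not be touched. Origin: its centre, 205 mm above the bench
- screw_a_grip (a point): centre of the blue wing bar (60 x 12 x 20 mm high) of an upright screw, 285 mm above the bench, 28 mm above its plate, stem 18 mm thick; x along the bar, turning with it, z the axis. Friction 0.06 N m; stays where left. The azimuth screw, at x 0, y -92 mm of the stand: clockwise from above swings the dot along the stand's +y, about 15 mm per rad (0.0575 rad about the stand's z)
- screw_b_grip (a point): centre of the yellow wing bar (60 x 12 x 20 mm high) of an upright screw, 285 mm above the bench, 28 mm above its plate, stem 18 mm thick; x along the bar, turning with it, z the axis. Friction 0.06 N m; stays where left. The elevation screw, on the head near x -45, y 0 mm of the stand: clockwise from above moves the dot along the stand's +x, about 14 mm per rad
- screw_a (a joint): angle of the blue screw, rad, growing clockwise seen from above; at 0 the bar lies about along the stand's x. Stops at -6 and 6; the value that suits varies
- screw_b (a joint): angle of the yellow screw, rad, growing clockwise seen from above; at 0 the bar lies about along the stand's x. Stops at -6 and 6; the value that suits varies
- dot (a point): centre of the red laser dot, 11 mm across, on the board's top; it follows both screws at once and without play, and nothing casts a shadow on it
- mark (a point): centre of the black ring (inside 24 mm across, outside 32 mm) in the middle of the white portioning board, on its top, 30 mm above the bench. The board is a fixed round disc 260 mm across with eight grey portion lines
- cheese_wheel: loose wheel of cheese, tan rind, 180 mm across and 70 mm high, origin centre of its underside; a bystander
- small_cheese: loose small pale cheese, 100 mm across and 45 mm high, origin centre of its underside; a bystander
- brush: loose rind brush about 200 mm long lying on the bench, origin centre of its underside, x along it; a bystander
- wash_bottle: loose white bottle with a blue cap, 66 mm across and 170 mm high, origin centre of its underside; a bystander
- knife: loose two-handled cheese knife, 420 mm long over the handles and 26 mm high as it lies, origin centre of its underside, x along it; a bystander
- trier: loose cheese trier (steel rod with a wooden T handle, 150 mm long, 90 mm across the handle) lying on the bench, origin on the bench under the rod, x along the rod; a bystander

How it is judged:
At the end, for the whole second after the job is handed in: the dot's centre is within 6.5 mm of the mark's centre, so that the whole dot lies inside the black ring, and both screws are released and at rest (turning slower than 0.05 rad/s) (horizontal distance between dot and mark below 0.0065 m and velocity of joint screw_a between -0.05 and 0.05 rad/s and velocity of joint screw_b between -0.05 and 0.05 rad/s); the robot touches nothing.
It fails at once if the mirror or its plate is touched (contact force between any of the fingers, the arm and mirror above 0.5 N).
It fails at once if a cheese, the bottle or a tool on the bench is shifted by more than 15 mm (distance of any of cheese_wheel, small_cheese, brush, wash_bottle, knife, trier from where it was at the start of the episode above 0.015 m).
It also fails if it takes over 67 s, if anything falls off the work surface, if the arm or the gripper's body presses on something with over 40 N, if the wrist force passes 120 N, or if a joint passes its speed limit or range.

ROBOT

A 6-joint arm with a two-finger parallel gripper is mounted at the origin on the work surface. World frame = base frame: x ahead of the robot, y to its left, z up, the work surface at z = 0. Lengths are in m, angles in rad, forces in N, time in s.
With the tool pointing down it reaches from about 0.375 to 0.9 m from the base axis. Payload 3.1 kg.
Tool frame: the origin (TCP) lies at the very end of the fingers, on their centre line; the grasp point (between the pads) lies 19 mm behind it (manip.pinch_z is the distance from the TCP to the grasp point, in m); z points along the fingers, y is the direction in which the jaws open and shut (so a half turn about z gives the same grasp; the last joint's range is limited). The gripper opens to 85 mm and grips with 20 to 120 N. Pads are 22 mm wide; open, the fingers measure 114 mm over their backs; the gripper's body (76 mm by 85 mm) begins 54 mm behind the grasp point. The pads swing forward as they close: fully open they stand 13 mm farther back than shut.
Start: joints at [-1.308, 0.527, 1.433, -0, 1.181, -0.178], TCP at [0.267, -0.565, 0.203] pointing down, gripper open.
Joint ranges: [-3.08, 3.08], [-0.75, 2.2], [0.22, 2.44], [-1.43, 4.57], [0, 2.65], [-2.85, 2.85]. Speed limits (rad/s): [2.79, 2.79, 3.14, 3.14, 3.14, 3.14].

INTERFACE

Orientations are given as a unit quaternion [x, y, z, w].
In Python, from station import manip gives the robot as it stands.
- The arm moves only by the tool drive_tool, never from a script. Its argument "increments" is a list of rows, each a list of 7 numbers: the closure in counts, from 0 (fully open) to 255 (shut), then the shift along the tool's x, y, z in cm, then the turn, a rotation vector about the tool's x, y, z in rad. A call has 1 to 20 rows; each row is the pose to reach, as a shift and turn from the pose commanded when the call began, along the tool's axes at that moment; what a row does not reach only later rows make up. A row lasts 1/10 s, in which the tool goes at most 50 mm and 8.59 degrees, less where a joint would pass 70% of its speed; a pose out of reach is approached as far as the arm can. A call with a gripper value outside its range is refused whole. The fingers move at their own pace and stop on an object; "force" is the grip in N (left out, the last holds). Time passes only in rows, so rows that repeat a pose let the fingers close. It gives the time, the measured TCP pose, the force and the opening at its end, in the units of the state.
- manip.sense(): the state, without advancing time (a new reading comes with each control period).
- manip.snapshot(name): name is "scene" or "side" or "wrist"; returns the picture (384x512x3 uint8, red, green, blue); there is no depth.
- manip.camera_model(name): a dict with "mtx" (3x3 intrinsics, pixels), "cam_to_world" (4x4, takes a point from camera to world coordinates). Camera axes: x right, y down, z forward; pixel columns grow to the right and rows downward; lengths in m; the calibration is good to about 2 mm. A picture is of the moment at which its call begins: read the wrist's pose just before it. camera_model takes no time and is no camera call; for the wrist camera it gives the pose at the moment of the call.
- manip.sign_off(): hands the job in, once; it reports no verdict.
The state is a dict: "t": time; "q": joint angles; "qd": joint speeds; "tau": joint torques, N m; "tcp_pos": TCP position; "tool_rot": TCP orientation; "force": force on the tool from outside, world axes, zero at the start; "ft_torque": the same for the moment, N m; "finger_gap": opening from 0.0 (shut) to 1.0 (fully open).
Only numpy, scipy, OpenCV 4.12 (cv2) and the standard library are available. Lean on these libraries where they do the work, as an engineer would, in place of code of your own. Each camera call takes 0.05 s, during which the arm holds its last target. There are 200 camera calls.

## Working session

There is one attempt and no reset: what is moved stays moved. The work goes in short steps, Python scripts to look and compute and a tool call to move; the robot and the scene stay as the last step left them, time stands still between calls to the robot, and variables do not carry over. Pictures are saved under pics/ and viewed, about 8 in all and at most 12, crops included, and the job is handed in when it is done.

Besides the shell and the picture viewer there is one more tool, called after "Call:" as name(argument=value, ...) on one line, values as JSON. drive_tool: Moves the arm, as the interface text tells. Its arguments: {"type":"object","properties":{"increments":{"type":"array","items":{"type":"array","items":{"type":"number"}}},"force":{"type":"number"}},"required":["increments"]}

```bash
ls; mkdir -p pics
python3 - <<'E'
from station import manip
import cv2,numpy as np
for n in("scene","side"):
    im=manip.snapshot(n); cv2.imwrite(f"pics/{n}0.png",im[:,:,::-1])
    c=manip.camera_model(n); print(n,np.round(c["mtx"],1).tolist(),np.round(c["cam_to_world"],3).tolist())
s=manip.sense(); print(s, manip.pinch_z)
E
```

```text
pics
scene [[401.5, 0.0, 247.7], [0.0, 401.5, 195.7], [0.0, 0.0, 1.0]] [[0.546, 0.675, -0.496, 1.31], [0.838, -0.436, 0.329, -0.401], [0.006, -0.595, -0.804, 1.296], [0.0, 0.0, 0.0, 1.0]]
side [[476.4, 0.0, 264.5], [0.0, 476.4, 188.1], [0.0, 0.0, 1.0]] [[-0.995, -0.072, 0.067, 0.539], [-0.098, 0.674, -0.732, 1.035], [0.007, -0.735, -0.678, 1.097], [0.0, 0.0, 0.0, 1.0]]
{'t': 0.1, 'q': array([-1.30751208e+00,  5.28370440e-01,  1.43376314e+00,  2.15045671e-05,
        1.18142055e+00, -1.78516242e-01]), 'qd': array([ 0.00080315, -0.00152094, -0.00075923,  0.00137232, -0.00089154,
        0.0004708 ]), 'tau': array([ 6.86747717e-04, -4.43304813e+01, -1.78587055e+01, -9.37783670e-05,
        3.87197564e-03, -1.37926304e-05]), 'tcp_pos': array([ 0.2670691 , -0.56429526,  0.20193674]), 'tool_rot': array([ 9.75701021e-01,  2.19103982e-01, -3.16207395e-05, -9.80280436e-04]), 'force': array([-0.462198  ,  0.75628386,  0.51497278]), 'ft_torque': array([-0.00476529, -0.05119011,  0.0077709 ]), 'finger_gap': 1.0004474208390042} 0.0187
```

View pics/scene0.png

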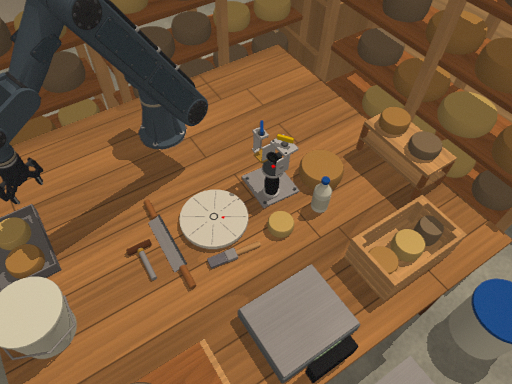

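View pics/side0.png

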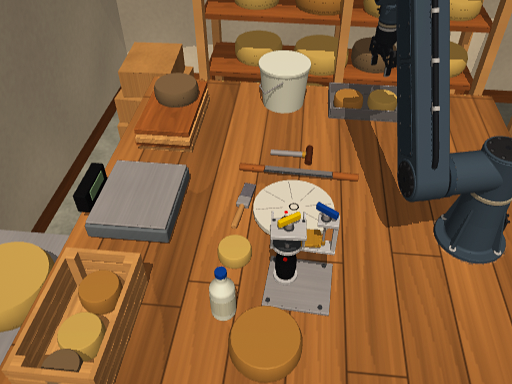

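The scene view shows the blue bar near (262,128), the yellow bar near (285,139), the ring near (213,216) and the dot near (222,217). In the side view the blue bar is near (327,211) and the yellow near (289,219).

```bash
cat > h.py <<'E'
from station import manip
import cv2,numpy as np
from scipy.spatial.transform import Rotation as R
def cast(c,uv,z):
    M=c["cam_to_world"];d=M[:3,:3]@np.linalg.solve(c["mtx"],[uv[0],uv[1],1.]);o=M[:3,3]
    return o+d*(z-o[2])/d[2]
def mask(im,col):
    h=cv2.cvtColor(im,cv2.COLOR_RGB2HSV).astype(int);H,S,V=h[...,0],h[...,1],h[...,2]
    m={"blue":(abs(H-112)<14)&(S>140)&(V>50),"yellow":(abs(H-26)<6)&(S>190)&(V>140),"red":((H<6)|(H>174))&(S>150)&(V>150)}[col]
    return m.astype(np.uint8)
def blobs(im,col,amin=4):
    n,l,st,ce=cv2.connectedComponentsWithStats(mask(im,col))
    return [(st[i],ce[i],np.argwhere(l==i)[:,::-1]) for i in range(1,n) if st[i][4]>=amin]
def bar(c,pts,z=.29):
    P=np.array([cast(c,p,z)[:2] for p in pts]);(cx,cy),_,_=r=cv2.minAreaRect(P.astype(np.float32)*1000)
    u,s,vt=np.linalg.svd(P-P.mean(0),full_matrices=False);d=vt[0]
    return P.mean(0),np.array([cx,cy])/1000,np.degrees(np.arctan2(d[1],d[0]))%180,np.ptp(P@d),np.ptp(P@vt[1])
E
python3 - <<'E'
from h import *
np.set_printoptions(precision=4,suppress=True)
for n in("scene","side"):
    im=manip.snapshot(n);c=manip.camera_model(n)
    for col in("blue","yellow","red"):
        for st,ce,p in blobs(im,col):
            if col=="red": print(n,col,st,ce,cast(c,ce,.03))
            else: print(n,col,st,ce,*bar(c,p))
    # board: white, low saturation
    h=cv2.cvtColor(im,cv2.COLOR_RGB2HSV);m=((h[...,1]<60)&(h[...,2]>170)).astype(np.uint8)
    for k in sorted(cv2.findContours(m,0,2)[0],key=cv2.contourArea)[-3:]:
        (e,ax,a)=cv2.fitEllipse(k);print(n,"white",cv2.contourArea(k),e,ax,cast(c,e,.03))
    b=im[200:235,195:235] if n=="scene" else im[190:225,270:320]
    cv2.imwrite(f"pics/crop_{n}.png",cv2.resize(b[:,:,::-1],None,fx=10,fy=10,interpolation=0))
E
```

```text
scene blue [260 121   3  14  32] [261.3125 127.9375] [0.4643 0.2157] [0.4617 0.2161] 144.24970137605908 0.0663102329571317 0.007721255454275766
scene blue [322 177   8   8  50] [325.4 180.4] [0.7738 0.2538] [0.7742 0.2539] 126.15627348785326 0.03154440752449447 0.023056551785569868
scene blue [ 472  279   40   65 1957] [494.6689 307.4854] [1.3384 0.3527] [1.3295 0.3516] 125.60185866162688 0.17538381793583263 0.0953922169744772
scene yellow [277 134  17   7  46] [285.413  136.8261] [0.5466 0.2616] [0.5461 0.2616] 34.90584389159542 0.059600925232183743 0.012666618072825944
scene red [272 165   3   3   8] [272.875 165.875] [0.457  0.2892 0.03  ]
scene red [222 216   3   3   6] [222.8333 216.6667] [ 0.5609 -0.0153  0.03  ]
scene white 57.0 (287.02740478515625, 148.2757110595703) (9.437233924865723, 16.578439712524414) [0.4086 0.3979 0.03  ]
scene white 2939.0 (213.15115356445312, 217.8896942138672) (55.628013610839844, 67.30659484863281) [ 0.5458 -0.0488  0.03  ]
scene white 3457.0 (22.99197006225586, 311.9317932128906) (60.68335723876953, 84.79072570800781) [ 0.5268 -0.7444  0.03  ]
sid
[... 234 characters left out ...]
2207644 0.031295833393911565 0.02477919829204045
side yellow [278 212  23  16 184] [288.6359 219.2935] [0.5528 0.2639] [0.5527 0.2628] 39.813271946658446 0.0674348959081078 0.024721924461495237
side red [285 211   3   2   6] [286.  211.5] [ 0.5676 -0.0172  0.03  ]
side red [283 258   4   2   5] [284.4 258.8] [0.5598 0.1717 0.03  ]
side white 485.0 (283.7510986328125, 95.28939056396484) (20.741395950317383, 36.80284881591797) [ 0.6214 -0.6981  0.03  ]
side white 1033.0 (284.2992248535156, 63.56041717529297) (26.007986068725586, 50.714813232421875) [ 0.6377 -0.9721  0.03  ]
side white 3237.0 (292.572509765625, 209.00259399414062) (56.85773468017578, 79.95796966552734) [ 0.5476 -0.0305  0.03  ]
```

```bash
cat >> h.py <<'E'
def plan(p,yaw):
    s=manip.sense();r=R.from_quat(s["tool_rot"]);x=r.as_matrix()[:,0];y0=np.degrees(np.arctan2(x[1],x[0]))
    d=r.inv().apply(np.array(p)-s["tcp_pos"])*100
    T=R.from_matrix(np.c_[[np.cos(np.radians(yaw)),np.sin(np.radians(yaw)),0],[np.sin(np.radians(yaw)),-np.cos(np.radians(yaw)),0],[0,0,-1]])
    rv=(r.inv()*T).as_rotvec()
    print("t",s["t"],"yaw now",y0.round(1),"shift cm",d.round(2),"rotvec",rv.round(3),"rows",np.linalg.norm(d)/5,np.degrees(np.linalg.norm(rv))/8.59)
E
python3 - <<'E'
from h import *
s=manip.sense();c=manip.camera_model("wrist");r=R.from_quat(s["tool_rot"]).as_matrix()
M=c["cam_to_world"];print((r.T@(M[:3,3]-s["tcp_pos"])).round(3),(r.T@M[:3,:3]).round(2),c["mtx"])
E
```

```text
[ 0.071  0.001 -0.171] [[-0.   -0.96 -0.28]
 [ 1.   -0.   -0.  ]
 [-0.   -0.28  0.96]] [[288.70647533   0.         254.08645877]
 [  0.         288.70647533 193.69316067]
 [  0.           0.           1.        ]]
```

```bash
python3 -c "
from h import *
plan((.50,.12,.45),143)"
```

```text
t 0.2 yaw now 25.3 shift cm [ 50.32 -51.96 -24.7 ] rotvec [-1.000e-03 -2.000e-03 -2.054e+00] rows 15.286629196124085 13.70039046206
```

Call:
drive_tool(increments=[[0,0,0,-5,0,0,0],[0,0,0,-10,0,0,0],[0,50,-52,-24.7,0,0,-2.05],[0,50,-52,-24.7,0,0,-2.05],[0,50,-52,-24.7,0,0,-2.05],[0,50,-52,-24.7,0,0,-2.05],[0,50,-52,-24.7,0,0,-2.05],[0,50,-52,-24.7,0,0,-2.05],[0,50,-52,-24.7,0,0,-2.05],[0,50,-52,-24.7,0,0,-2.05],[0,50,-52,-24.7,0,0,-2.05],[0,50,-52,-24.7,0,0,-2.05],[0,50,-52,-24.7,0,0,-2.05],[0,50,-52,-24.7,0,0,-2.05],[0,50,-52,-24.7,0,0,-2.05],[0,50,-52,-24.7,0,0,-2.05],[0,50,-52,-24.7,0,0,-2.05],[0,50,-52,-24.7,0,0,-2.05],[0,50,-52,-24.7,0,0,-2.05],[0,50,-52,-24.7,0,0,-2.05]])

```text
t: 2.2
tcp_pos: [0.4963, 0.118, 0.4493]
tool_rot: [0.32, 0.948, -0.001, -0.001]
force: [-0.2, -0.2, 0.3]
finger_gap: 1.0
```

```bash
cat > look.py <<'E'
import sys
from h import *
np.set_printoptions(precision=4,suppress=True)
c=manip.camera_model("wrist");im=manip.snapshot("wrist");cv2.imwrite(f"pics/{sys.argv[1]}.png",im[:,:,::-1])
for col in("blue","yellow","red"):
    for st,ce,p in blobs(im,col,12):
        if col=="red": print(col,st,ce,cast(c,ce,.03))
        else: print(col,st,ce,*bar(c,p,.295))
h=cv2.cvtColor(im,cv2.COLOR_RGB2HSV);m=((h[...,1]<60)&(h[...,2]<60)).astype(np.uint8)
for k in cv2.findContours(m,cv2.RETR_LIST,cv2.CHAIN_APPROX_NONE)[0]:
    if len(k)>=20:
        e,ax,a=cv2.fitEllipse(k)
        if max(ax)<60 and min(ax)>.5*max(ax): print("dark ellipse",np.round(e,1),np.round(ax,1),cast(c,e,.03))
E
python3 look.py w1
```

```text
blue [301  63  13  57 639] [307.4288  90.7496] [0.4592 0.2164] [0.4596 0.2156] 146.13716597769496 0.056722226763284256 0.012736141838480597
blue [429 170  22  18 298] [439.3893 178.0201] [0.6296 0.2837] [0.6294 0.2839] 33.32935845539545 0.024841997850669095 0.01901968137580866
yellow [357 126  51  23 514] [381.3191 136.7646] [0.5484 0.2544] [0.5489 0.2549] 36.23387263924235 0.058723700487480546 0.01150763042162141
dark ellipse [331.7 324.4] [28.4 56.1] [0.9557 0.0045 0.03  ]
dark ellipse [325.1 153.6] [40.4 50.3] [0.5958 0.2225 0.03  ]
dark ellipse [298.8  93.9] [10.3 17. ] [0.4684 0.2459 0.03  ]
dark ellipse [36.6 20.7] [12.7 13.7] [ 0.0762 -0.0608  0.03  ]
dark ellipse [21.3 15.2] [ 5.6 10.6] [ 0.0535 -0.076   0.03  ]
```

View pics/w1.png

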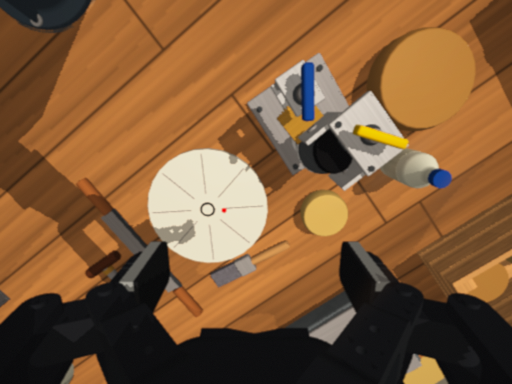

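The wrist view shows the ring at (207,210) and the dot at (224,210). Both bars are clear, with blue near (307,91) and yellow near (381,137).

```bash
cat > dot.py <<'E'
import sys
from h import *
np.set_printoptions(precision=4,suppress=True)
cam=sys.argv[1]
def ring(c,im):
    h=cv2.cvtColor(im,cv2.COLOR_RGB2HSV).astype(int)
    dark=(h[...,2]<100).astype(np.uint8);red=(((h[...,0]<8)|(h[...,0]>172))&(h[...,1]>110)&(h[...,2]>120)).astype(np.uint8)
    Z=np.array([.546,-.04])
    out={}
    for nm,m in(("ring",dark),("dot",red)):
        n,l,st,ce=cv2.connectedComponentsWithStats(m)
        for i in range(1,n):
            p=cast(c,ce[i],.03);
            if np.linalg.norm(p[:2]-Z)<.07 and st[i][4]>=3:
                q=np.argwhere(l==i)[:,::-1];P=np.array([cast(c,x,.03)[:2] for x in q])
                mid=(P.max(0)+P.min(0))/2 if nm=="ring" else P.mean(0)
                print(cam,nm,st[i],"mid",mid,"size mm",1000*np.ptp(P,0)); 
c=manip.camera_model(cam);im=manip.snapshot(cam)
if len(sys.argv)>2: cv2.imwrite(f"pics/{sys.argv[2]}.png",im[:,:,::-1])
ring(c,im);print(manip.sense()["t"])
E
python3 dot.py wrist; python3 dot.py scene
python3 -c "
from h import *
plan((.4595,.216,.33),146)
plan((.549,.255,.33),36.2+180)"
```

```text
wrist dot [222 208   4   5  18] mid [ 0.5645 -0.0197] size mm [9.7426 9.4928]
2.3
scene ring [212 213   4   1   4] mid [ 0.5273 -0.0365] size mm [6.1806 9.5624]
scene ring [216 215   2   4   4] mid [ 0.5472 -0.035 ] size mm [ 9.6547 10.0506]
scene ring [211 218   4   2   4] mid [ 0.5469 -0.0522] size mm [10.009   7.2129]
scene dot [221 216   4   3   8] mid [ 0.561  -0.0158] size mm [ 9.7918 11.8339]
2.35
t 2.35 yaw now 142.6 shift cm [ 8.92  5.58 11.96] rotvec [-0.001 -0.    -0.059] rows 3.1856090673441457 0.39120702846860866
t 2.35 yaw now 142.6 shift cm [ 4.17 14.11 11.96] rotvec [-0.000e+00 -1.000e-03 -1.284e+00] rows 3.79158132052239 8.563480136243323
```

Run:
```python
from h import *
im=cv2.imread("pics/w1.png")[:,:,::-1];c=manip.camera_model("wrist")
print(im[200:222,198:230].min(2)); 
h=cv2.cvtColor(im,cv2.COLOR_RGB2GRAY)
v=h[200:220,198:218];ys,xs=np.nonzero(v<130);print(xs.min(),xs.max(),ys.min(),ys.max());print(cast(c,(198+(xs.min()+xs.max())/2,200+(ys.min()+ys.max())/2),.03))
```

```text
[[202 203 202 203 202 203 203 204 204 204 204 203 203 203 203 202 203 203
  202 202 203 202 203 202 202 203 203 202 202 202 203 203]
 [202 202 202 202 203 203 201 195 194 192 193 196 200 204 204 204 203 203
  203 203 203 203 202 203 203 202 202 202 202 203 202 202]
 [203 202 203 203 200 190 170 145 132 125 131 151 175 192 200 203 203 203
  202 203 202 203 202 203 203 202 203 203 202 202 202 202]
 [203 203 203 197 173 134 101  79  73  74  79  88 109 141 176 197 203 203
  203 203 203 203 202 202 203 203 202 202 202 203 202 203]
 [203 203 198 173 121  77  86 110 125 136 137 118  88  84 129 178 200 204
  202 203 202 202 202 203 203 203 202 203 203 202 202 203]
 [203 201 184 136  83 100 148 177 186 190 189 180 149  99  88 144 191 203
  203 202 203 203 202 203 203 203 203 203 203 203 204 203]
 [204 197 162 100 103 158 190 201 203 203 203 202 190 154 102 107 167 199
  204 202 202 202 203 203 204 202 201 202 200 200 200 199]
 [201 186 137  86 135 188 202 203 203 202 203 203 203 189 141  91 139 191
  203 203 203 202 202 199 191 181 178 180 179 184 183 178]
 [200 181 126  91 151 196 204 203 20
[... 1174 characters left out ...]
 202 201 202 201 200 195 190 189 194 199 201 202 201 201 201
  201 201 201 202 202 202 201 201 201 202 201 201 202 201]
 [201 201 202 201 201 201 201 202 202 201 201 202 202 202 201 202 201 201
  201 202 201 199 197 198 201 202 201 202 201 201 201 201]
 [201 201 201 201 201 201 202 201 201 201 202 201 201 201 202 201 202 201
  202 201 201 195 183 183 195 201 202 201 201 201 201 201]
 [201 201 201 201 201 201 201 201 201 201 201 201 202 201 201 201 201 201
  202 201 200 196 184 173 182 194 201 202 201 201 202 202]
 [198 201 201 201 202 201 200 202 201 201 202 201 201 202 201 202 201 201
  201 200 202 200 195 183 175 179 193 200 202 202 202 201]]
3 16 3 15
[ 0.54256416 -0.0461872   0.03      ]
```

Mark (0.5426, -0.0462), dot (0.5645, -0.0197), so blue has to turn about 1.4 rad counter-clockwise and yellow about 1.95 rad clockwise. I'll grip blue first.

Call:
drive_tool(increments=[[0,4.5,2.8,2,0,0,-0.06],[0,8.9,5.6,5,0,0,-0.06],[0,8.9,5.6,8,0,0,-0.06],[0,8.9,5.6,12,0,0,-0.06],[0,8.9,5.6,15,0,0,-0.06],[0,8.9,5.6,17.8,0,0,-0.06],[0,8.9,5.6,17.8,0,0,-0.06],[255,8.9,5.6,17.8,0,0,-0.06],[255,8.9,5.6,17.8,0,0,-0.06],[255,8.9,5.6,17.8,0,0,-0.06],[255,8.9,5.6,17.8,0,0,-0.06],[255,8.9,5.6,17.8,0,0,-0.06],[255,8.9,5.6,17.8,0,0,-0.06],[255,8.9,5.6,17.8,0,0,-0.06]], force=25)

```text
t: 3.75
tcp_pos: [0.4599, 0.2174, 0.2719]
tool_rot: [0.291, 0.957, 0.0, 0.0]
force: [1.1, 0.0, -0.2]
finger_gap: -0.002
```

```bash
python3 dot.py wrist w2; python3 -c "
from h import *
print(manip.sense())"
```

```text
3.8
{'t': 3.8, 'q': array([ 2.21523557e-01,  2.88188940e-01,  1.63072492e+00,  1.11693625e-05,
        1.22262409e+00, -7.59529699e-01]), 'qd': array([-0.00178596,  0.00211924,  0.00010238,  0.00019317,  0.00198938,
       -0.00137897]), 'tau': array([-3.08679453e-03, -3.33858383e+01, -1.84400100e+01, -6.01610773e-04,
        3.66233044e-04, -3.18591037e-05]), 'tcp_pos': array([0.45989884, 0.21736214, 0.27187492]), 'tool_rot': array([2.90618755e-01, 9.56838930e-01, 1.80687707e-05, 2.11910475e-05]), 'force': array([-0.97772345, -0.63646389,  0.5847391 ]), 'ft_torque': array([-0.04810611,  0.03524331, -0.01876425]), 'finger_gap': -0.0007924219205123326}
```

View pics/w2.png

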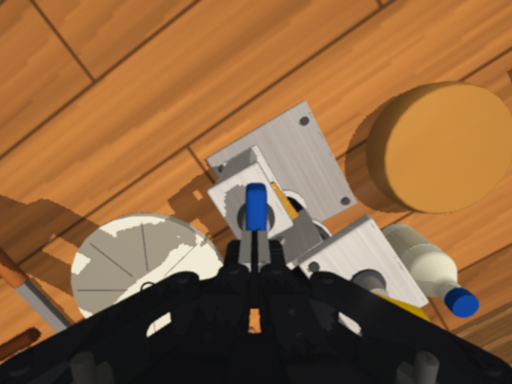

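Run:
```python
from h import *
np.set_printoptions(precision=4,suppress=True)
c=manip.camera_model("wrist");print(c["cam_to_world"][:3,3])
im=cv2.imread("pics/w2.png")[:,:,::-1]
for st,ce,p in blobs(im,"blue",12): print(st,ce,bar(c,p,.295))
tcp=manip.sense()["tcp_pos"]
M=np.linalg.inv(c["cam_to_world"])
for dz in(0,.0187,.03):
    P=M@np.r_[tcp+[0,0,dz],1];u=c["mtx"]@P[:3];print(dz,u[:2]/u[2])
cv2.imwrite("pics/w2c.png",cv2.resize(im[160:310,180:340,::-1],None,fx=5,fy=5,interpolation=2))
for n in("side","scene"):
    im=manip.snapshot(n);c=manip.camera_model(n)
    for st,ce,p in blobs(im,"blue",12): print(n,st,ce,bar(c,p,.29))
    if n=="side":cv2.imwrite("pics/s2.png",cv2.resize(im[150:270,240:400,::-1],None,fx=5,fy=5,interpolation=2))
```

```text
[0.4017 0.2561 0.4427]
[245 184  22  47 926] [255.6533 207.1933] (array([0.4441, 0.2284]), array([0.4441, 0.2283]), np.float64(146.22884634410735), np.float64(0.026233401804602624), np.float64(0.011424690886287614))
[445 288  34  29 691] [461.3502 302.3039] (array([0.5622, 0.2973]), array([0.5623, 0.2972]), np.float64(15.15468804554329), np.float64(0.022732835252756156), np.float64(0.014972776667519533))
0 [254.8837 224.335 ]
0.0187 [254.9189 236.7502]
0.03 [254.9442 245.6491]
side [316 202  23  18 171] [327.2456 210.655 ] (array([0.4633, 0.2259]), array([0.463, 0.225]), np.float64(144.7948864818462), np.float64(0.06350464127079108), np.float64(0.024596568188673118))
side [214 267  13  13 124] [220.0968 272.6371] (array([0.6863, 0.4328]), array([0.6862, 0.4332]), np.float64(105.64199452207644), np.float64(0.031295833393911565), np.float64(0.02477919829204045))
scene [260 126   3   9  20] [261.35 130.25] (array([0.4741, 0.2091]), array([0.4723, 0.2089]), np.float64(143.6196298275221), np.float64(0.04058197779549605), np.float64(0.0076003864215342665))
scene [322 177   8   8  51] [325.3529 180.3333] (array([0.7735, 0.2539]), array([0.7742, 0.2539]), np.float64(130.14313932039585), np.float64(0.03133453819244103), np.float64(0.023003356807386965))
scene [ 473  279   39   65 1960] [494.6612 307.5179] (array([1.3384, 0.3527]), array([1.33  , 0.3519]), np.float64(125.58732146530565), np.float64(0.17538668692540266), np.float64(0.09406082306055352))
```

View pics/s2.png

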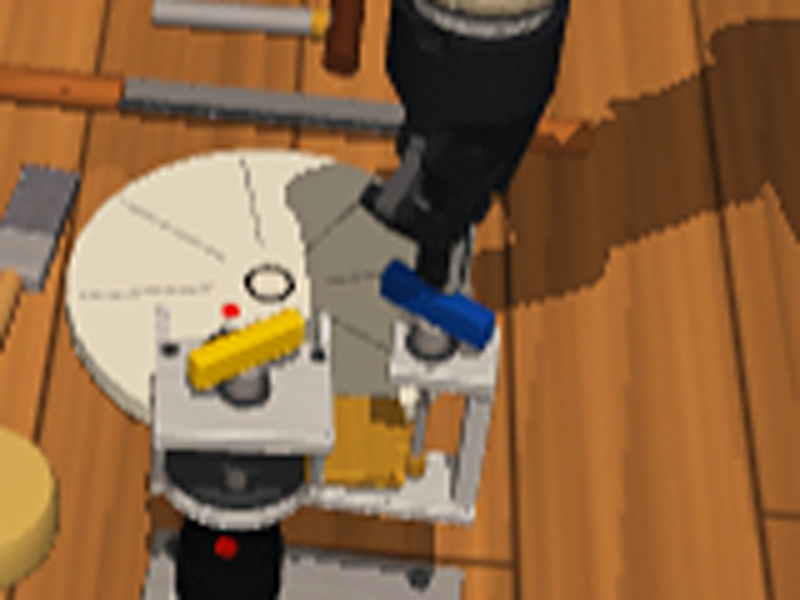

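View pics/w2c.png

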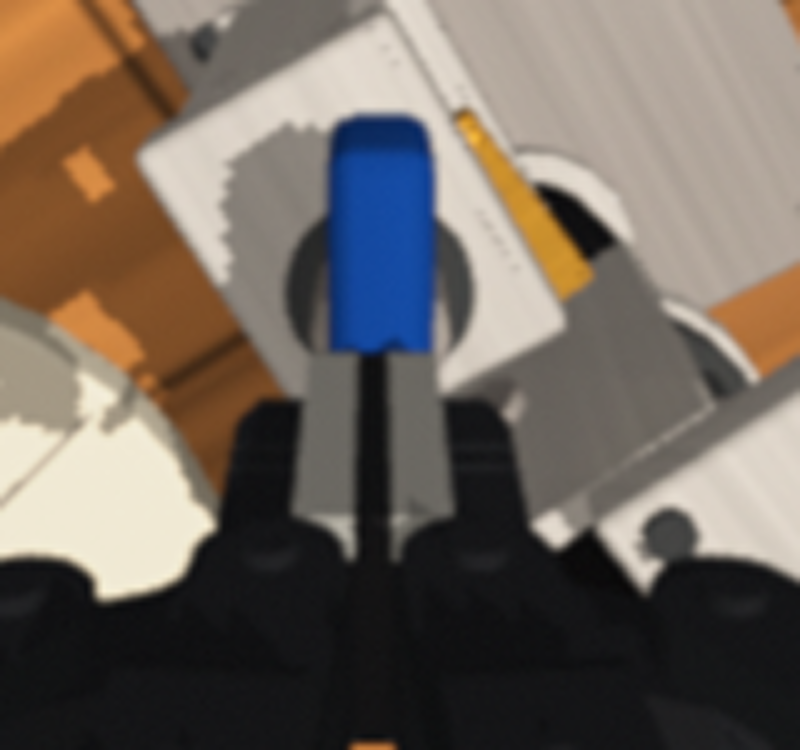

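Run:
```python
from h import *
np.set_printoptions(precision=4,suppress=True)
s=manip.sense();tcp=s["tcp_pos"];X=R.from_quat(s["tool_rot"]).as_matrix()
def proj(n,p):
    c=manip.camera_model(n);P=np.linalg.inv(c["cam_to_world"])@np.r_[p,1];u=c["mtx"]@P[:3];return u[:2]/u[2]
for dz in(-.015,0,.01,.02,.03,.04): print(dz,"wrist front",proj("wrist",tcp+.011*X[:,0]+[0,0,dz]),"side mid",proj("side",tcp+[0,0,dz]))
c=manip.camera_model("wrist");print("stem on plate",cast(c,(256,217),.258),"bar far top edge",cast(c,(256,188),.295),cast(c,(256,188),.28))
a=s["tcp_pos"].copy();a[2]=.295
for k in(-.03,0,.03): print("bar side proj",proj("side",a+k*X[:,0]))
```

```text
-0.015 wrist front [254.8682 200.6677] side mid [327.312  217.8131]
0 wrist front [254.89   207.9131] side mid [327.9112 213.5156]
0.01 wrist front [254.9066 213.422 ] side mid [328.3165 210.6083]
0.02 wrist front [254.9251 219.587 ] side mid [328.7267 207.6663]
0.03 wrist front [254.946  226.5327] side mid [329.1418 204.6892]
0.04 wrist front [254.9696 234.4173] side mid [329.5619 201.6762]
stem on plate [0.4605 0.2178 0.258 ] bar far top edge [0.4351 0.2346 0.295 ] [0.4385 0.2324 0.28  ]
bar side proj [318.4879 201.0907]
bar side proj [328.86   206.7105]
bar side proj [339.4888 212.4694]
```

Run:
```python
from h import *
np.set_printoptions(precision=1,suppress=True)
s=manip.sense();X=R.from_quat(s["tool_rot"]).as_matrix();c=manip.camera_model("wrist");M=np.linalg.inv(c["cam_to_world"])
def pr(t):
    P=M@np.r_[s["tcp_pos"]+X@np.array(t),1];u=c["mtx"]@P[:3];return u[:2]/u[2]
for z in(0,-.013,-.025,-.04):
  print(z,"open in/out",pr((.011,-.0425,z)),pr((-.011,-.0425,z)),"shut",pr((.011,-.006,z)),pr((-.011,-.006,z)))
im=cv2.imread("pics/w1.png");cv2.imwrite("pics/w1c.png",cv2.resize(im[225:345,110:210],None,fx=5,fy=5,interpolation=2))
```

```text
0 open in/out [186.9 207.9] [189.2 240.1] shut [245.3 207.9] [245.6 240.1]
-0.013 open in/out [181.9 215.2] [184.5 249.5] shut [244.6 215.2] [245.  249.5]
-0.025 open in/out [176.6 223. ] [179.5 259.3] shut [243.9 223. ] [244.3 259.4]
-0.04 open in/out [168.7 234.4] [172.2 273.9] shut [242.8 234.4] [243.3 273.9]
```

View pics/w1c.png

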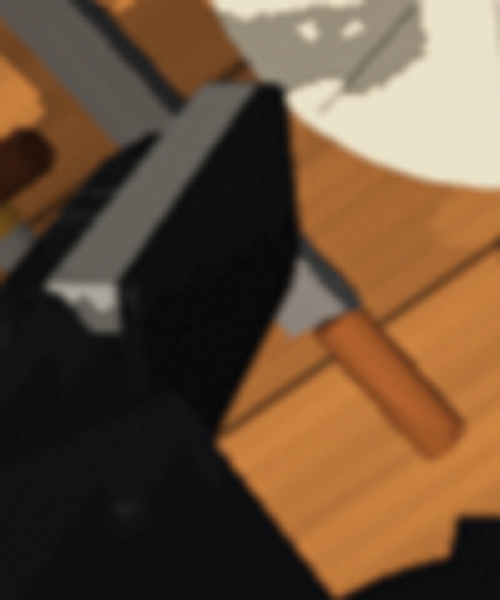

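The closed fingers passed above the bar. In both the open and shut wrist views the fingertips sit roughly 30 mm behind the stated TCP. I'll open, go 27 mm lower and close again.

Call:
drive_tool(increments=[[0,0,0,0,0,0,0],[0,0,0,0,0,0,0],[0,0,0,0,0,0,0],[0,0,0,0,0,0,0],[0,0,0,0,0,0,0],[0,0,0,0,0,0,0],[0,0,0,1,0,0,0],[0,0,0,2,0,0,0],[0,0,0,2.7,0,0,0],[0,0,0,2.7,0,0,0],[255,0,0,2.7,0,0,0],[255,0,0,2.7,0,0,0],[255,0,0,2.7,0,0,0],[255,0,0,2.7,0,0,0],[255,0,0,2.7,0,0,0],[255,0,0,2.7,0,0,0],[255,0,0,2.7,0,0,0]], force=25)

```text
t: 5.6
tcp_pos: [0.4606, 0.218, 0.2453]
tool_rot: [0.291, 0.957, 0.001, 0.001]
force: [1.3, 1.8, 1.3]
finger_gap: 0.17
```

It has gripped the bar. Now blue goes 1.4 rad counter-clockwise.

Call:
drive_tool(increments=[[255,0,0,0,0,0,-0.12],[255,0,0,0,0,0,-0.24],[255,0,0,0,0,0,-0.36],[255,0,0,0,0,0,-0.48],[255,0,0,0,0,0,-0.6],[255,0,0,0,0,0,-0.72],[255,0,0,0,0,0,-0.84],[255,0,0,0,0,0,-0.96],[255,0,0,0,0,0,-1.08],[255,0,0,0,0,0,-1.2],[255,0,0,0,0,0,-1.3],[255,0,0,0,0,0,-1.4],[255,0,0,0,0,0,-1.4],[255,0,0,0,0,0,-1.4],[255,0,0,0,0,0,-1.4]], force=25)

```text
t: 7.1
tcp_pos: [0.4606, 0.2181, 0.2452]
tool_rot: [-0.393, 0.919, 0.0, 0.001]
force: [0.4, 5.4, 1.8]
finger_gap: 0.168
```

```bash
cat > d2.py <<'E'
from h import *
np.set_printoptions(precision=4,suppress=True)
# dot-mark by scene & side, sub-pixel weighted by redness
for n in("scene","side","wrist"):
    c=manip.camera_model(n);im=manip.snapshot(n).astype(float)
    M=np.linalg.inv(c["cam_to_world"]);P=M@np.r_[.5426,-.0462,.03,1];u=c["mtx"]@P[:3];u=u[:2]/u[2]
    w=np.clip(im[...,0]-im[...,1:].max(2)-60,0,None)
    yy,xx=np.mgrid[:384,:512];w=w*(np.hypot(xx-u[0],yy-u[1])<(16 if n!="wrist" else 45))
    # keep only pixels whose surround is board: red strongly saturated
    w=w*(im[...,1]<110)*(im[...,0]>150)
    if w.sum()<50: print(n,"no dot, ring at",u);continue
    p=np.array([(w*xx).sum(),(w*yy).sum()])/w.sum()
    q=cast(c,p,.03);e=q[:2]-[.5426,-.0462];r=np.radians(-92);sx=np.array([np.cos(r),np.sin(r)]);sy=np.array([-sx[1],sx[0]])
    print(n,p,q[:2],"err mm stand x,y",1000*e@sx,1000*e@sy,"wsum",w.sum())
s=manip.sense();print(s["t"],s["finger_gap"])
E
python3 d2.py
```

```text
scene [220.4531 213.4805] [ 0.5436 -0.0155] err mm stand x,y -30.746494303224445 -0.11828326814107679 wsum 512.0
side [291.2859 212.0104] [ 0.5509 -0.0168] err mm stand x,y -29.716677947944863 7.284970218098795 wsum 864.0
wrist [72.505  75.1503] [ 0.5468 -0.0197] err mm stand x,y -26.627355085798417 3.246310257417429 wsum 8435.0
7.25 0.16582501804756222
```

```bash
cat > ring.py <<'E'
from h import *
import sys
np.set_printoptions(precision=4,suppress=True)
c=manip.camera_model("wrist");im=manip.snapshot("wrist")
g=im.min(2).astype(float);M=np.linalg.inv(c["cam_to_world"])
# rectify board plane to 2 px/mm around the mark, then circle search
sc=2;N=200
xs,ys=np.meshgrid((np.arange(N)-N/2)/sc/1000+.5426,(np.arange(N)-N/2)/sc/1000-.0462)
P=np.stack([xs,ys,np.full_like(xs,.03),np.ones_like(xs)],-1)@M.T;u=P[...,:3]@c["mtx"].T;u=(u[...,:2]/u[...,2:]).astype(np.float32)
T=cv2.remap(im,u[...,0],u[...,1],cv2.INTER_LINEAR);cv2.imwrite(f"pics/{sys.argv[1]}.png",cv2.resize(T[...,::-1],None,fx=2.5,fy=2.5))
V=T.max(2);dark=(V<100).astype(np.uint8)
r=np.hypot(*np.mgrid[-17:18,-17:18]/1.0*1)  # mm*... template below
k=np.mgrid[-34:35,-34:35]/sc;d=np.hypot(*k);K=((d>12)&(d<16))*1.-((d<10.5)|((d>17)))*.3*(d<17+0)
res=cv2.filter2D(dark.astype(np.float32),-1,K.astype(np.float32));_,mx,_,loc=cv2.minMaxLoc(res)
Ti=T.astype(int);red=((Ti[...,0]-Ti[...,1:].max(2)>70)&(Ti[...,1]<130)).astype(np.uint8)
n,l,st,ce=cv2.connectedComponentsWithStats(red)
mk=np.array([(loc[0]-N/2)/sc/1000+.5426,(loc[1]-N/2)/sc/1000-.0462]);print("mark",mk,"score",mx/((d>12)&(d<16)).sum())
a=np.radians(-92);sx=np.array([np.cos(a),np.sin(a)]);sy=np.array([-sx[1],sx[0]])
for i in range(1,n):
    if st[i][4]>60:
        q=(ce[i]-N/2)/sc/1000+[.5426,-.0462];e=1000*(q-mk);print("dot",q,"diam mm",2*np.sqrt(st[i][4]/np.pi)/sc,"err stand x,y",e@sx,e@sy)
s=manip.sense();print(s["t"],s["q"].round(2))
E
python3 ring.py r1
```

```text
mark [ 0.5416 -0.0467] score 0.5262039660056658
dot [ 0.5468 -0.0196] diam mm 10.060941497019325 err stand x,y -27.23145523250865 4.264497885741326
7.3 [ 0.22  0.32  1.67  0.    1.15 -2.16]
```

Call:
drive_tool(increments=[[255,0,0,0,0,0,-0.1],[255,0,0,0,0,0,-0.2],[255,0,0,0,0,0,-0.3],[255,0,0,0,0,0,-0.3],[255,0,0,0,0,0,-0.3],[0,0,0,0,0,0,-0.3],[0,0,0,0,0,0,-0.3],[0,0,0,0,0,0,-0.3],[0,0,0,0,0,0,-0.3],[0,0,0,0,0,0,-0.3],[0,0,0,0,0,0,-0.3],[0,0,0,-3,0,0,-0.3],[0,0,0,-7,0,0,-0.3],[0,0,0,-11,0,0,-0.3],[0,0,0,-11,0,0,-0.3]])

```text
t: 8.8
tcp_pos: [0.4634, 0.2182, 0.3609]
tool_rot: [-0.527, 0.85, -0.002, 0.006]
force: [-0.3, 0.1, -0.3]
finger_gap: 0.998
```

```bash
python3 ring.py r2
python3 - <<'E'
from h import *
np.set_printoptions(precision=4,suppress=True)
c=manip.camera_model("wrist");im=manip.snapshot("wrist");cv2.imwrite("pics/w3.png",im[:,:,::-1])
for col in("yellow","blue"):
    for st,ce,p in blobs(im,col,60): print(col,st,ce,*bar(c,p,.295))
plan((.549,.255,.34),36.2+180)
E
```

```text
mark [ 0.5421 -0.0467] score 0.796742209631728
dot [ 0.5425 -0.0195] diam mm 10.249012754438885 err stand x,y -27.17765244473988 -0.5503367936972196
8.85 [ 0.22  0.21  1.5  -0.    1.43 -2.46]
yellow [166 248  39  52 693] [184.824  273.0216] [0.5522 0.254 ] [0.5531 0.2546] 31.016566250820237 0.05949566311945009 0.011941639133847264
blue [250 159  14  69 854] [255.9415 192.8279] [0.4597 0.2144] [0.4597 0.2153] 62.610990265899694 0.059772907273894005 0.011029050054120582
t 8.9 yaw now -116.4 shift cm [-7.32 -6.28  1.58] rotvec [-0.001  0.002  0.478] rows 1.9549271071332348 3.1911281352940657
```

```bash
python3 -c "
from h import *
plan((.5528,.2545,.245),211)"
```

```text
t 8.9 yaw now -116.4 shift cm [-7.43 -6.63 11.08] rotvec [-0.001  0.002  0.569] rows 2.9796851316976456 3.7964781210859955
```

Call:
drive_tool(increments=[[0,-3.7,-3.3,0,0,0,0.14],[0,-7.4,-6.6,0,0,0,0.28],[0,-7.4,-6.6,2,0,0,0.42],[0,-7.4,-6.6,2,0,0,0.57],[0,-7.4,-6.6,4,0,0,0.57],[0,-7.4,-6.6,7,0,0,0.57],[0,-7.4,-6.6,10,0,0,0.57],[0,-7.4,-6.6,11,0,0,0.57],[0,-7.4,-6.6,11,0,0,0.57],[0,-7.4,-6.6,11,0,0,0.57],[255,-7.4,-6.6,11,0,0,0.57],[255,-7.4,-6.6,11,0,0,0.57],[255,-7.4,-6.6,11,0,0,0.57],[255,-7.4,-6.6,11,0,0,0.57],[255,-7.4,-6.6,11,0,0,0.57],[255,-7.4,-6.6,11,0,0,0.57],[255,-7.4,-6.6,11,0,0,0.57]], force=25)

```text
t: 10.6
tcp_pos: [0.5518, 0.2556, 0.2463]
tool_rot: [-0.267, 0.964, 0.001, 0.001]
force: [-3.4, 2.3, 6.3]
finger_gap: 0.134
```

Yellow is gripped. Now 1.9 rad clockwise.

Call:
drive_tool(increments=[[255,0,0,0,0,0,0.12],[255,0,0,0,0,0,0.24],[255,0,0,0,0,0,0.36],[255,0,0,0,0,0,0.48],[255,0,0,0,0,0,0.6],[255,0,0,0,0,0,0.72],[255,0,0,0,0,0,0.84],[255,0,0,0,0,0,0.96],[255,0,0,0,0,0,1.08],[255,0,0,0,0,0,1.2],[255,0,0,0,0,0,1.32],[255,0,0,0,0,0,1.44],[255,0,0,0,0,0,1.56],[255,0,0,0,0,0,1.68],[255,0,0,0,0,0,1.8],[255,0,0,0,0,0,1.9],[255,0,0,0,0,0,1.9],[255,0,0,0,0,0,1.9],[255,0,0,0,0,0,1.9]], force=25)

```text
t: 12.5
tcp_pos: [0.5537, 0.2598, 0.2465]
tool_rot: [0.629, 0.778, 0.006, -0.001]
force: [1.4, 12.8, 2.9]
finger_gap: 0.137
```

```bash
python3 ring.py r3; python3 d2.py
```

```text
mark [0.5916 0.0033] score 0.7889518413597734
12.55 [0.25 0.46 1.42 0.01 1.25 0.04]
scene [213.7356 215.6133] [ 0.5381 -0.0418] err mm stand x,y -4.2832100857336455 -4.628079916965871 wsum 662.0
side no dot, ring at [294.4258 205.6275]
wrist no dot, ring at [207.278  344.4701]
12.7 0.13398422965569856
```

Call:
drive_tool(increments=[[0,0,0,0,0,0,1e-09],[0,0,0,0,0,0,0],[0,0,0,0,0,0,0],[0,0,0,0,0,0,0],[0,0,0,0,0,0,0],[0,0,0,0,0,0,0],[0,0,0,-3,0,0,0],[0,0,0,-7,0,0,0],[0,0,0,-12,0,0,0],[0,2,3,-16,0,0,0],[0,5,6,-20,0,0,0],[0,5,6,-20,0,0,0],[0,5,6,-20,0,0,0]])

```text
t: 14.0
tcp_pos: [0.6013, 0.317, 0.4464]
tool_rot: [0.628, 0.778, 0.002, 0.001]
force: [-0.1, -0.5, -0.3]
finger_gap: 1.001
```

```bash
python3 ring.py r4; python3 d2.py
```

```text
mark [ 0.5416 -0.0472] score 0.9107648725212465
dot [ 0.5408 -0.0465] diam mm 13.610890997982688 err stand x,y -0.7078513000440608 -0.8508233272646808
14.05 [ 0.32  0.46  0.9  -0.    1.78  0.11]
scene [213.5428 215.5824] [ 0.5376 -0.0423] err mm stand x,y -3.724259004700963 -5.125730082347154 wsum 783.0
side [293.6354 206.2757] [ 0.5449 -0.043 ] err mm stand x,y -3.2657050711529556 2.232627966369421 wsum 1237.0
wrist [198.5169 292.1081] [ 0.5412 -0.0463] err mm stand x,y 0.15941124513884458 -1.431477499792209 wsum 1952.0
14.2 1.004590348541806
```

View pics/r4.png

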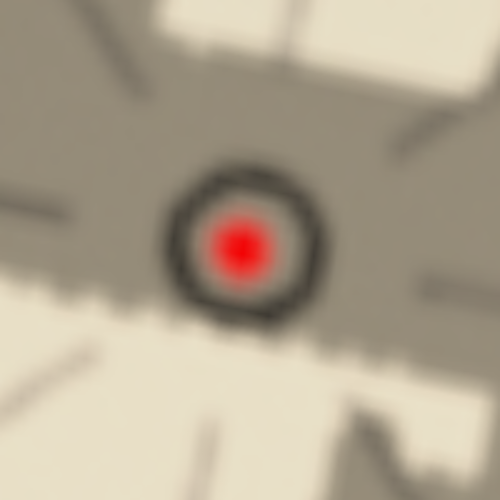

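The rectified wrist view shows the red dot at (241,248), well inside the ring centred near (246,245). The gripper is clear of the screws, so I'm handing in.

```bash
python3 -c "
from station import manip
manip.sign_off();s=manip.sense();print(s['t'],s['qd'].round(3),s['force'].round(1))"
```

```text
the job is handed in; nothing more can be done
the job is handed in; nothing more can be done
```

The laser dot now lies inside the black ring and both screws are released. I handed the job in at about 14.2 s of the 67 s; no verdict was reported.

**What I did:** I turned the blue screw about 1.7 rad counter-clockwise and the yellow screw about 1.9 rad clockwise, one grip each. The arm then lifted about 20 cm clear.

**Last checks:** The wrist view put the dot about 1.1 mm from the ring's centre (limit 6.5 mm), and the picture shows the whole dot inside the ring.

**What failed or disagreed:**
- **First grasp:** The fingers shut on nothing above the blue bar. They looked roughly 30 mm shorter than the stated TCP, so I gripped 27 mm lower and it held.
- **Blue screw:** It moved the dot about 12.7 mm per rad on the first turn instead of 15, so I added 0.3 rad.
- **Camera offsets:** The scene and side views were 4 to 6 mm off against the mark position I had measured with the wrist camera. I put this down to calibration and coarse pixels: the scene offset was about the same before and after the yellow turn.
- **Not checked:** I did not re-measure the cheeses, bottle and tools afterwards. The arm stayed above them, and the wrist force I read at the end of each move was never above about 14 N.
- **Screw speed:** I did not measure it after release. The dot read within about a millimetre of its earlier place in the scene view. My final state read came back empty because the job was already handed in.

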